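# Sort bead jars and findings cartons into the bench trays

### The job

Sort the loose stock on the jewellery bench: put the two screw-lid bead jars in the blue tray and the red carton and the ochre-yellow carton in the yellow tray, one thing to a compartment. Each ends on the compartment's floor, fully inside it, jars upright and cartons flat and right way up as they lie now. Leave the green clay block and the round red-lidded tin where they are.

Things in the scene. Friction and masses are not known exactly. Their poses are not given: they have to be found in the camera images.
- white_lid_jar: small clear jar of white beads with a white screw lid, round, 42 mm across, 48 mm high, standing loose on the bench. Origin: centre of its underside; z up. Grip round the body.
- black_lid_jar: small clear jar of pale lilac beads with a black screw lid, round, 48 mm across, 56 mm high, standing loose on the bench. Origin: centre of its underside; z up. Grip round the body.
- red_carton: small dark red printed carton, 50 x 75 x 28 mm high (long side along its y), loose, lying flat on the bench among the other loose stock. Origin: centre of its underside; z up.
- ochre_carton: small ochre-yellow printed carton, 40 x 60 x 22 mm high (long side along its y), loose, lying flat on the bench among the other loose stock. Origin: centre of its underside; z up.
- blue_tray: fixed shallow blue tray, 163 (x) x 106 (y) x 11 mm high; a 3 mm wall across the middle divides it into two compartments, each 76 (x) x 98 (y) mm. Origin: centre of its underside. Compartment centres at x = +39.5 and -39.5 mm, y = 0; floor 3 mm, rim and divider 11 mm above the bench. A green press stands between the trays; its red lever ball, 0.32 m up, juts towards the robot: carry over it.
- yellow_tray: fixed shallow yellow tray, 163 (x) x 106 (y) x 11 mm high; a 3 mm wall across the middle divides it into two compartments, each 76 (x) x 98 (y) mm. Origin: centre of its underside. Compartment centres at x = +39.5 and -39.5 mm, y = 0; floor 3 mm, rim and divider 11 mm above the bench. A green press stands between the trays; its red lever ball, 0.32 m up, juts towards the robot: carry over it.
- clay_block: bright green block of modelling clay, 45 x 62 x 24 mm, loose, beside the stock; not to be moved. Origin: centre of its underside.
- button_tin: round cream tin with a red lid, 61 mm across, 30 mm high, loose, beside the stock; not to be moved. Origin: centre of its underside.
Mind the look-alikes: they are no part of the job. What is meant by the black_lid_jar is not orange or pink, and is the larger of those in its own colour.

How it is judged:
By the outcome, as a careful person would: the job done as asked, in the order asked, and still so for the second after the job is handed in, with the robot touching nothing.
It also fails if it takes over 134 s, if anything falls off the work surface, if the arm or the gripper's body presses on something with over 40 N, if the wrist force passes 120 N, or if a joint passes its speed limit or range.

### The arm

A 6-joint arm with a two-finger parallel gripper is mounted at the origin on the work surface; the furniture and walls round the work are solid. World frame = base frame: x ahead of the robot, y to its left, z up, the work surface at z = 0. Lengths are in m, angles in rad, forces in N, time in s.
With the tool pointing down it reaches from about 0.25 to 0.8 m from the base axis. Payload 8.5 kg.
Tool frame: the origin (TCP) lies at the centre of the arm's flange, where the gripper is bolted on; the fingertips stand 173 mm ahead of it and the grasp point (between the pads) lies 155 mm ahead of it; z points along the fingers, y is the line along which they close (so a half turn about z gives the same grasp; the last joint's range is limited). The gripper opens to 85 mm and grips with 20 to 120 N. Pads are 22 mm wide; open, the fingers measure 114 mm over their backs; the gripper's body (76 mm by 85 mm) begins 54 mm behind the grasp point. The pads swing forward as they close: fully open they stand 13 mm farther back than shut.
Start: joints at [0, 0.238, -0.013, 1.319, 0, 1.571], TCP at [0.525, 0, 0.405] pointing down, gripper open.
Joint ranges: [-2.66, 2.66], [-1.03, 1.9], [-1.14, 1.46], [-1.82, 2.27], [-1.45, 1.34], [-3.14, 3.14]. Speed limits (rad/s): [2.22, 2.22, 2.79, 3.14, 3.14, 3.14].

### API

Orientations are given as a unit quaternion [x, y, z, w].
In Python, from cell import robot gives the robot as it stands.
- The arm moves only by the tool move_arm, never from a script. Its argument "commands" is one flat list of numbers, 5 for each row, row after row: the closure, from -1 (fully open) to 1 (shut), then the shift along the tool's x, y, z in mm, then the turn about the tool's z in degrees. A call has 1 to 20 rows; each row shifts and turns the commanded pose from where the row before left it, along the tool's axes as they then stand; what a row does not reach is not made up. A row lasts 1/12 s, in which the tool goes at most 41.7 mm and 7.16 degrees, less where a joint would pass 70% of its speed; a pose out of reach is approached as far as the arm can. A call is refused whole if a number of a shift passes 41.7 or a number of a turn 7.16, either way. A call with a gripper value outside its range is refused whole. The fingers move at their own pace and stop on an object; the grip force is fixed at half the most. Time passes only in rows, so rows that do not move let the fingers close. It gives the time, the measured TCP pose, the force, the opening and the grip force at its end, in the units of the state.
- robot.sense(): the state, without advancing time (a new reading comes with each control period).
- robot.read_camera(name): name is "scene" or "side" or "wrist"; returns a dict with "color" (400x640x3 uint8, red, green, blue), "range_z" (400x640 float32, m along the optical axis (not along the pixel's ray), 0 where there is no reading), "camera_matrix" (3x3 intrinsics, pixels), "R" (3x3) and "t" (3): a world point X has camera coordinates R X + t. Camera axes: x right, y down, z forward; pixel columns grow to the right and rows downward; lengths in m; the calibration is good to about 2 mm. A picture is of the moment at which its call begins.
- robot.hand_in(): hands the job in; it is judged then, once.
Trained networks look in the newest picture that a camera, given by its name, has taken for a name from the list of things; names that differ only in an ending like _2 or _b are one class to them, and where a whole thing is asked for, a point or a joint stands for the part that bears it (a point fixed in the world has none). Each returns a list of dicts, best first, with "confidence" (0 to 1); they miss things now and then, are a little off and sometimes report something else, mostly with a low value. They report only what shows in the picture. A call takes as long as a camera call. They do not tell look-alikes from the thing itself.
- robot.regions_of(camera, name): "pixels" (400x640 bool, what is visible of it) and "bbox" ([centre column, centre row, width, height] in pixels, round what is visible of it).
- robot.mark_of(camera, name): "xy" ([column, row] in pixels: a listed point, or the origin of a listed thing).
The state is a dict: "time": time; "joints": joint angles; "qvel": joint speeds; "joint_efforts": joint torques, N m; "eef_pos": TCP position; "tool_rot": TCP orientation; "contact_force": force on the tool from outside, world axes, zero at the start; "moment": the same for the moment, N m; "width": opening from 0.0 (shut) to 1.0 (fully open); "gripper_force": force on a finger pad.
Only numpy, scipy, OpenCV 4.12 (cv2) and the standard library are available. Lean on these libraries where they do the work, as an engineer would, in place of code of your own. Each camera call takes 0.05 s, during which the arm holds its last target. There are 200 camera calls.

## Working session

There is one attempt and no reset: what is moved stays moved. The work goes in short steps, Python scripts to look and compute and a tool call to move; the robot and the scene stay as the last step left them, time stands still between calls to the robot, and variables do not carry over. Pictures are saved under pics/ and viewed, at most 17 in all, crops included, and the job is handed in when it is done.

Besides the shell and the picture viewer there is one more tool, called after "Call:" as name(argument=value, ...), one argument or row to a line, values as JSON. move_arm: Moves the arm, as the interface text tells. Its arguments: {"type":"object","properties":{"commands":{"type":"array","items":{"type":"number"}}},"required":["commands"]}

```bash
mkdir -p pics; ls
cat > h.py <<'E'
import numpy as np, cv2
from cell import robot
def snap(cam, fn=None):
    d=robot.read_camera(cam)
    if fn: cv2.imwrite('pics/'+fn, d['color'][:,:,::-1])
    return d
def world(d):
    K=d['camera_matrix'];z=d['range_z'];v,u=np.mgrid[0:400,0:640]
    P=np.stack([(u-K[0,2])/K[0,0]*z,(v-K[1,2])/K[1,1]*z,z],-1)
    return (P-d['t'])@d['R']
E
python3 - <<'E'
from h import *
a=snap('scene','s1.png');b=snap('side','d1.png');c=snap('wrist','w1.png')
print(robot.sense())
for cam,d in(('scene',a),('side',b)):
  W=world(d)
  print(cam,'campos',-d['R'].T@d['t'])
  for n in 'white_lid_jar black_lid_jar red_carton ochre_carton blue_tray yellow_tray clay_block button_tin'.split():
    for r in robot.regions_of(cam,n):
      m=r['pixels']&(d['range_z']>0)
      if m.sum()<5: continue
      p=W[m]; zt=np.percentile(p[:,2],95); t=p[p[:,2]>zt-.006]
      rect=cv2.minAreaRect((t[:,:2]*1000).astype(np.float32))
      print(n,round(r['confidence'],2),np.round(r['bbox']),'ztop',zt.round(4),'rect',np.round(rect[0]),np.round(rect[1]),round(rect[2]), 'col',d['color'][m].mean(0).round())
E
```

```text
pics
{'time': 0.15, 'joints': array([ 1.82712150e-06,  2.38657527e-01, -1.40663833e-02,  1.31918330e+00,
        6.00393619e-06,  1.57078628e+00]), 'qvel': array([ 3.97934497e-04, -2.48511175e-03,  1.99283383e-03,  1.08192507e-05,
       -2.48391063e-04,  1.47802671e-03]), 'joint_efforts': array([-5.83120764e-04, -5.39078343e+01,  3.46597445e+01,  1.44879267e-02,
       -3.84108148e-05, -6.07092011e-05]), 'eef_pos': array([5.24877582e-01, 1.75994020e-06, 4.04215308e-01]), 'tool_rot': array([ 7.07102475e-01,  7.07110870e-01, -3.90633516e-04, -3.94882169e-04]), 'contact_force': array([-0.42920305,  0.29750095,  0.54726586]), 'moment': array([0.02131814, 0.009189  , 0.00705419]), 'gripper_force': 0.0, 'width': 0.9984175928871468}
scene campos [-0.17596166  1.23807314  0.66488873]
white_lid_jar 0.7 [356. 200.  18.  26.] ztop 0.0469 rect [359. 246.] [40. 44.] 30 col [183. 174. 159.]
black_lid_jar 0.79 [277. 249.  23.  31.] ztop 0.055 rect [393. 536.] [45. 50.] 37 col [187. 116.  48.]
black_lid_jar 0.75 [294. 237.  16.  24.] ztop 0.0368 rect [403. 457.] [31. 34.] 67 col [129. 113. 103.]
bl
[... 1494 characters left out ...]
 [308. 174.  64.  29.] ztop 0.0126 rect [591.  59.] [109. 164.] 85 col [210. 181.  73.]
ochre_carton 0.65 [356. 192.  27.  16.] ztop 0.0249 rect [421. 105.] [42. 57.] 84 col [170. 143. 101.]
blue_tray 0.92 [266. 227.  76.  48.] ztop 0.0126 rect [544. 369.] [179. 181.] 90 col [ 54.  92. 156.]
yellow_tray 0.78 [308. 175.  64.  29.] ztop 0.0127 rect [592.  58.] [110. 166.] 85 col [212. 183.  74.]
clay_block 0.75 [370. 207.  21.  21.] ztop 0.0266 rect [359. 180.] [ 44. 102.] 2 col [ 74. 137.  77.]
clay_block 0.5 [315. 240.  17.  32.] ztop 0.0581 rect [377. 397.] [ 37. 155.] 28 col [78. 73. 72.]
button_tin 0.66 [392. 165.  24.  15.] ztop 0.0325 rect [329. 101.] [ 57. 402.] 18 col [168.  84.  69.]
```

Run:
```python
import cv2
for n,(r0,r1,c0,c1) in {'s1':(120,320,220,440),'d1':(130,360,210,440)}.items():
    im=cv2.imread(f'pics/{n}.png')[r0:r1,c0:c1]
    cv2.imwrite(f'pics/{n}c.png',cv2.resize(im,None,fx=2.6,fy=2.6,interpolation=cv2.INTER_CUBIC))
```

```text
(no output)
```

View pics/s1c.png

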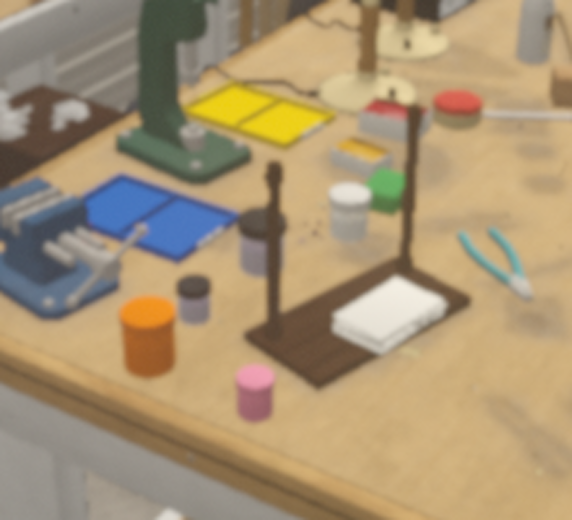

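View pics/d1c.png

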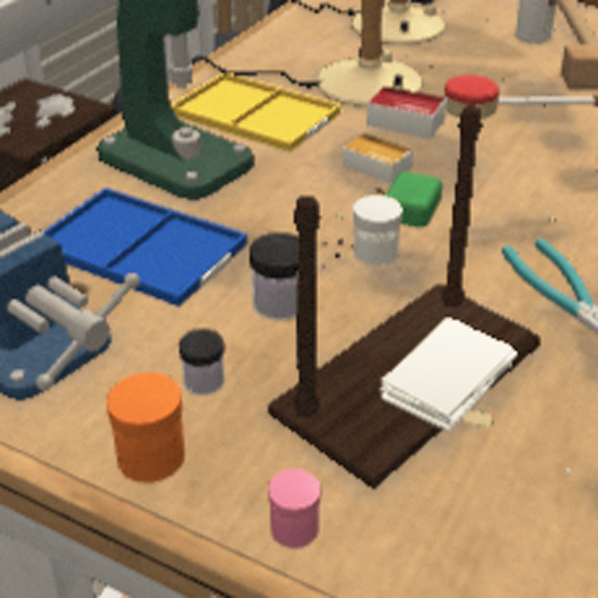

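View pics/w1.png

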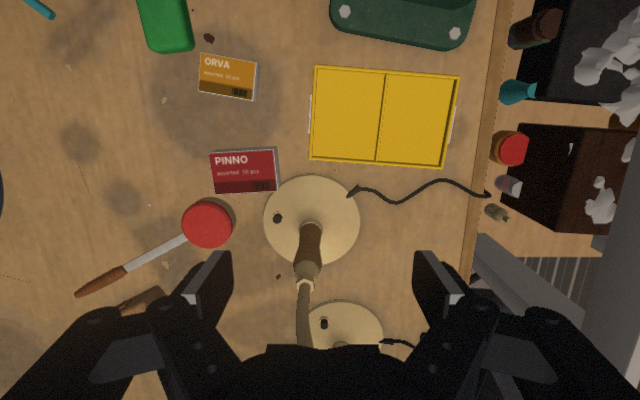

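Run:
```python
from h import *
H=np.zeros((225,200))  # x .2-.7+, y -.25..0.65 , 4mm
best=np.zeros((225,200))
for cam in('scene','side','wrist'):
    d=snap(cam);W=world(d)
    m=(d['range_z']>0)&(W[...,2]<.6)
    if cam=='wrist':
        m&=d['range_z']>.16
        for n in 'red_carton ochre_carton yellow_tray clay_block button_tin'.split():
            for r in robot.regions_of(cam,n):
                mm=r['pixels']&m;p=W[mm]
                if len(p)<20: continue
                zt=np.percentile(p[:,2],70);t=p[abs(p[:,2]-zt)<.007]
                rect=cv2.minAreaRect((t[:,:2]*1000).astype(np.float32))
                print(n,round(r['confidence'],2),np.round(r['bbox']),zt.round(4),np.round(rect[0],1),np.round(rect[1]),round(rect[2],1))
        # bench height check
        print('bench wrist',np.median(W[m&(W[...,2]<.012)][:,2]))
        print('wrist cam',-d['R'].T@d['t'])
    p=W[m];i=((p[:,1]+.25)/.004).astype(int);j=((p[:,0]-.1)/.004).astype(int)
    ok=(i>=0)&(i<225)&(j>=0)&(j<200)&(p[:,1]>-.25)&(p[:,0]>.1)
    np.maximum.at(H,(i[ok],j[ok]),p[ok][:,2])
im=cv2.applyColorMap((np.clip(H/.4,0,1)**.5*255).astype(np.uint8),cv2.COLORMAP_JET)
im=cv2.resize(im[::-1],None,fx=2.6,fy=2.6,interpolation=cv2.INTER_NEAREST)
for k in range(9):
    y=-.2+.1*k;r=int((225-(y+.25)/.004)*2.6);cv2.putText(im,f'{y:.1f}',(0,r),0,.4,(255,255,255));cv2.line(im,(0,r),(520,r),(90,90,90),1)
    x=.1+.1*k;c=int((x-.1)/.004*2.6);cv2.putText(im,f'{x:.1f}',(c,582),0,.4,(255,255,255));cv2.line(im,(c,0),(c,585),(90,90,90),1)
cv2.imwrite('pics/hm.png',im)
np.save('H.npy',H)
# coarse tall table
B=H[:224].reshape(28,8,25,8).max((1,3))
print('cols x',(.1+.032*np.arange(25)).round(2)); 
for i in range(27,-1,-1): print(f'{-.25+.032*i:.2f}',' '.join(f'{int(v*100):2d}' for v in B[i]))
```

```text
red_carton 0.65 [245. 172.  72.  47.] 0.0282 [434.6   0.6] [75. 51.] 3.4
ochre_carton 0.85 [230.  77.  64.  47.] 0.0223 [423.1 103.7] [40. 60.] 80.2
yellow_tray 0.78 [384. 116. 153. 111.] 0.0036 [595.1  59.2] [109. 173.] 84.8
clay_block 0.75 [165.  29.  60.  51.] 0.0237 [362.1 153.5] [45. 47.] 5.5
button_tin 0.65 [207. 220.  53.  56.] 0.0293 [384.5 -65.1] [59. 61.] 19.9
bench wrist -0.0005396486853711477
wrist cam [0.52583008 0.07388019 0.37369744]
cols x [0.1  0.13 0.16 0.2  0.23 0.26 0.29 0.32 0.36 0.39 0.42 0.45 0.48 0.52
 0.55 0.58 0.61 0.64 0.68 0.71 0.74 0.77 0.8  0.84 0.87]
0.61  0  0  0  0  0  0  0  0  0  0  0  0  0  0  0  0  0  0  0  0  0  0 11 12 12
0.58  0  0  0  0  0  0  0  0  0  0  0  0  0  0  0  0  0  0  0  0  0  0 11 12 12
0.55  0  0  0  0  0  3  3  0  5  5  0  0  0  0  0  0  0  0  0  0  0  0 11 12 12
0.52  0  0  0  0  0  4  3  0  5  5  5  5  5  8  8  1  0  0  0  0  0  0 11 12 12
0.49  0  0  0  0  1  1  0  0  5  5  0  7  6  9  9  8  8  0  0  0  0  0 11 12 12
0.45  0  0  0  0  1  1 19 18  3  4  7  8  6  9  8  8  1  0  0  0  0  0 11 12 12
0.42  0  0  0  3  3  3 18 18  3 
[... 1035 characters left out ...]
0  0  3 30 49 49 49 49 34  1  1  0  0  0  0 11 12 20
-0.03  1  0  0  0  0  0  0  0  0  3 31 49 48 34 35 35  1  1  0  0  0  0 11 12 20
-0.06  1  0  0  0  0  0  0  2  3  3 32 33 47 11  1  0  0  0  0  0  0  0 11 18 20
-0.09  1  0  0  0  0  0  0  3  3 32 33 34 34 27  1  0  0  0  0  0  0  0  9 20 20
-0.12  0  0  0  0  0  1  1  1 30 33 34 34 34  1  1  0  0  0  0  0  0  0 10 19 20
-0.15  0  0  0  1  1  1  1  0 31 33 34  0  2  0  0  0  0  0  0  0  0  0 11 20 20
-0.19  0  0  1  1  4  4  4  0 31 32  0  0  0  0  0  0  0  0  0  0  0  0 11 19 20
-0.22  0  0  0  4  4  4  4  0  0 31 32 33 33 33 32  1  0  0  0  0  0  0 12 12 12
-0.25  0  0  0  4  4  4  0  0 30 32 33 34 34 34 34 33  1  0  0  0  0  0 11 12 12
```

View pics/hm.png

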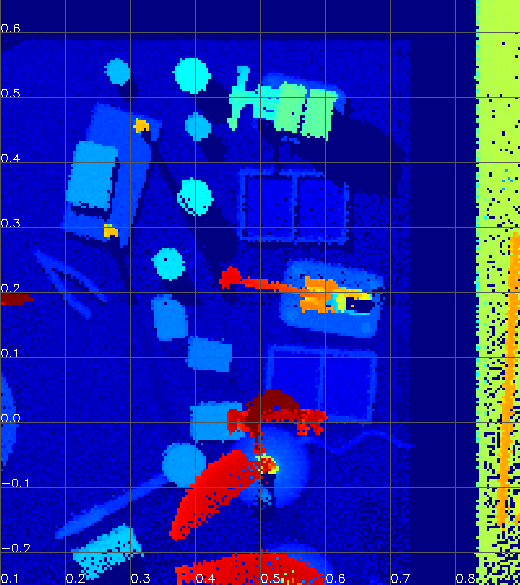

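View pics/d1.png

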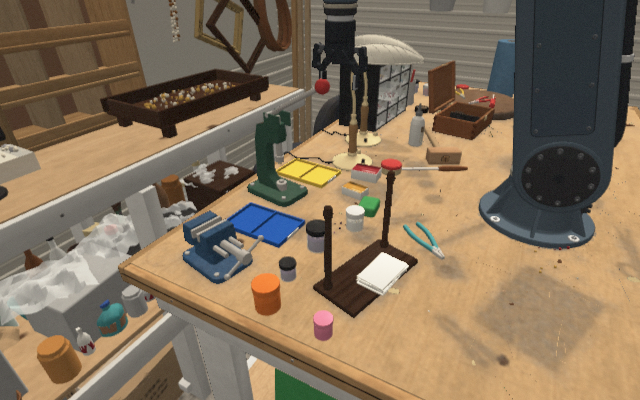

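View pics/s1.png

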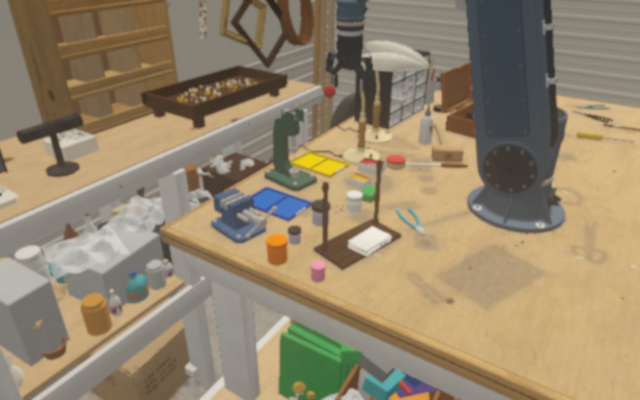

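Call:
move_arm(
  commands=[-1,0,0,-30,0,-1,0,0,-40,0,-1,0,0,-40,0,-1,0,0,-30,0,-1,30,-15,-15,0,-1,40,-20,0,0,-1,40,-20,0,0,-1,40,-20,0,0,-1,30,-20,0,0,-1,30,-10,0,0,-1,0,0,0,0,-1,0,0,0,0,-1,0,0,0,0,-1,0,0,0,0,-1,0,0,0,0,-1,0,0,0,0],
)

```text
time: 2.68
eef_pos: [0.4246, 0.2009, 0.5596]
tool_rot: [0.708, 0.706, -0.0, -0.0]
contact_force: [0.6, -0.6, -0.7]
width: 1.001
gripper_force: 0.0
```

Run:
```python
from h import *
s=robot.sense();print(s['eef_pos'],s['joints'].round(3),s['qvel'].max())
H=np.load('H.npy')
d=snap('wrist','w2.png');W=world(d);m0=d['range_z']>.2
print('cam',-d['R'].T@d['t'],'bench',np.median(W[m0&(abs(W[...,2])<.012)][:,2]))
for n in 'white_lid_jar black_lid_jar red_carton ochre_carton blue_tray yellow_tray clay_block button_tin'.split():
    for r in robot.regions_of('wrist',n):
        mm=r['pixels']&m0;p=W[mm]
        if len(p)<20: continue
        q=90 if 'jar' in n else 60
        zt=np.percentile(p[:,2],q);t=p[abs(p[:,2]-zt)<.007]
        rect=cv2.minAreaRect((t[:,:2]*1000).astype(np.float32))
        print(n,round(r['confidence'],2),np.round(r['bbox']),zt.round(4),np.round(rect[0],1),np.round(rect[1]),round(rect[2],1))
p=W[m0]
for lo,hi in((.08,.15),(.15,.25),(.25,.3),(.3,.33),(.33,.4)):
    t=p[(p[:,2]>lo)&(p[:,2]<hi)&(p[:,0]<.6)&(p[:,0]>.2)&(p[:,1]<.02)&(p[:,1]>-.25)]
    if len(t): print('lamp',lo,hi,len(t),'x',t[:,0].min().round(3),t[:,0].max().round(3),'ymax',t[:,1].max().round(3))
c=world(snap('side'));c=c.reshape(-1,3)
t=c[(c[:,2]>.25)&(c[:,2]<.36)&(c[:,0]>.34)&(c[:,0]<.56)&(c[:,1]<.05)&(c[:,1]>-.2)]
for x in np.arange(.34,.56,.02):
    u=t[(t[:,0]>x)&(t[:,0]<x+.02)]
    if len(u): print('shade',x.round(2),'ymax',u[:,1].max().round(3),'z',u[:,2].min().round(3),u[:,2].max().round(3))
```

```text
[0.42457295 0.20093819 0.55963964] [ 0.442  0.138  0.252  1.685 -0.     2.015] 0.004331598433485168
cam [0.42555018 0.27481432 0.52864135] bench -0.00015426447250906826
white_lid_jar 0.69 [280. 128.  27.  30.] 0.0486 [361.2 243.7] [41. 42.] 89.7
black_lid_jar 0.66 [303.  55.  35.  39.] 0.0567 [400.6 346.4] [48. 44.] 89.7
red_carton 0.97 [327. 260.  43.  27.] 0.0278 [433.7   1.9] [73. 50.] 3.7
ochre_carton 0.82 [322. 206.  37.  26.] 0.0219 [423.1 104.2] [40. 60.] 79.7
ochre_carton 0.5 [407.  64. 114.  77.] 0.0033 [552.2 335.5] [109. 168.] 88.6
blue_tray 0.78 [404.  64. 114.  78.] 0.0033 [553.  334.9] [110. 171.] 87.8
yellow_tray 0.96 [416. 227.  97.  62.] 0.0033 [595.5  56.5] [116. 174.] 84.4
clay_block 0.84 [284. 177.  28.  38.] 0.0236 [360.9 161.7] [45. 61.] 5.5
button_tin 0.57 [300. 287.  33.  36.] 0.0289 [383.7 -63.6] [60. 59.] 6.0
lamp 0.08 0.15 457 x 0.497 0.525 ymax -0.055
lamp 0.15 0.25 79 x 0.504 0.518 ymax -0.061
shade 0.36 ymax -0.132 z 0.292 0.314
shade 0.38 ymax -0.098 z 0.295 0.325
shade 0.4 ymax -0.076 z 0.297 0.334
shade 0.42 ymax -0.062 z 0.299 0.34
shade 0.44 ymax -0.048 z 0.303 0.342
shade 0.46 ymax -0.04 z 0.302 0.344
shade 0.48 ymax -0.033 z 0.304 0.344
shade 0.5 ymax -0.033 z 0.25 0.342
shade 0.52 ymax -0.03 z 0.307 0.335
shade 0.54 ymax -0.03 z 0.308 0.326
```

View pics/w2.png

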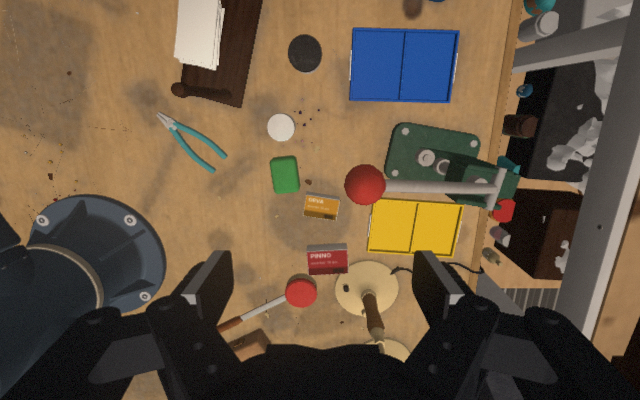

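Run:
```python
from h import *
d=snap('wrist');W=world(d)
K=d['camera_matrix'];C=-d['R'].T@d['t']
for n in('blue_tray','yellow_tray'):
    r=robot.regions_of('wrist',n)[0]
    hsv=cv2.cvtColor(d['color'],cv2.COLOR_RGB2HSV);h=hsv[...,0]
    k=((h>100)&(h<125)&(hsv[...,1]>130)) if n[0]=='b' else ((h>20)&(h<32)&(hsv[...,1]>150))
    m=cv2.dilate(r['pixels'].astype(np.uint8),np.ones((5,5)))>0
    m=(m&k).astype(np.uint8); m=cv2.morphologyEx(m,cv2.MORPH_OPEN,np.ones((3,3)))
    v,u=np.nonzero(m)
    ray=np.stack([(u-K[0,2])/K[0,0],(v-K[1,2])/K[1,1],np.ones(len(u))],-1)@d['R']
    p=C+ray*((.011-C[2])/ray[:,2:])
    rect=cv2.minAreaRect((p[:,:2]*1000).astype(np.float32));print(n,'rim-plane',rect)
    q=W[m>0];print(' zhist',np.percentile(q[:,2],[5,50,95]).round(4))
for cam in('scene','side'):
    c=world(snap(cam)).reshape(-1,3); s=robot.sense()['eef_pos']
    for dz in np.arange(-.12,.3,.03):
        t=c[(abs(c[:,2]-s[2]-dz)<.015)&(np.hypot(*(c[:,:2]-s[:2]).T)<.13)]-s
        if len(t)>5: print(cam,dz.round(2),len(t),'x',np.percentile(t[:,0],[2,98]).round(3),'y',np.percentile(t[:,1],[2,98]).round(3))
```

```text
blue_tray rim-plane ((551.1041870117188, 333.3489685058594), (104.36383056640625, 161.59364318847656), 88.45187377929688)
 zhist [0.0013 0.003  0.0108]
yellow_tray rim-plane ((592.1220703125, 60.78007507324219), (107.76752471923828, 163.69482421875), 85.88707733154297)
 zhist [0.0013 0.003  0.0108]
scene -0.12 333 x [-0.074  0.07 ] y [-0.009  0.017]
scene -0.09 675 x [-0.072  0.069] y [-0.012  0.022]
scene -0.06 600 x [-0.069  0.064] y [-0.006  0.035]
scene -0.03 136 x [-0.038  0.024] y [-0.003  0.04 ]
side -0.12 523 x [-0.073  0.069] y [-0.011  0.013]
side -0.09 205 x [-0.073  0.07 ] y [-0.012  0.016]
```

Call:
move_arm(
  commands=[-0.5,11,-20,0,0,-0.5,11,-20,0,0,-0.5,11,-20,0,0,-0.5,10,-20,0,0,-0.5,0,0,20,0,-0.5,0,0,40,0,-0.5,0,0,40,0,-0.5,0,0,40,0,-0.5,0,0,40,0,-0.5,0,0,30,0,-0.5,0,8,0,0,-0.5,0,8,0,0,-0.5,0,0,20,0,-0.5,0,0,30,0,-0.5,0,0,30,0,-0.5,0,0,20,0,-0.5,0,0,0,0,-0.5,0,0,0,0,-0.5,0,0,0,0],
)

```text
time: 5.02
eef_pos: [0.3617, 0.2456, 0.252]
tool_rot: [0.707, 0.707, 0.002, 0.0]
contact_force: [-0.2, 0.2, 0.0]
width: 0.749
gripper_force: 0.0
```

Run:
```python
from h import *
s=robot.sense();print(s['eef_pos'],s['joints'].round(3),s['contact_force'],s['width'])
d=snap('wrist','w3.png');W=world(d)
for r in robot.regions_of('wrist','white_lid_jar'):
    p=W[r['pixels']&(d['range_z']>.1)]
    zt=np.percentile(p[:,2],90);t=p[abs(p[:,2]-zt)<.006]
    rect=cv2.minAreaRect((t[:,:2]*1000).astype(np.float32));print(r['confidence'],r['bbox'],zt,rect)
```

```text
[0.3616505  0.24562102 0.25197604] [ 0.597  0.201 -0.486  0.881  0.     2.168] [-0.21546064  0.21928617  0.04013477] 0.7488939304891208
0.65 [319.4, 227.6, 63.7, 80.2] 0.048348397102664226 ((360.7842102050781, 243.34848022460938), (41.39519500732422, 42.197998046875), 0.8822597861289978)
```

View pics/w3.png

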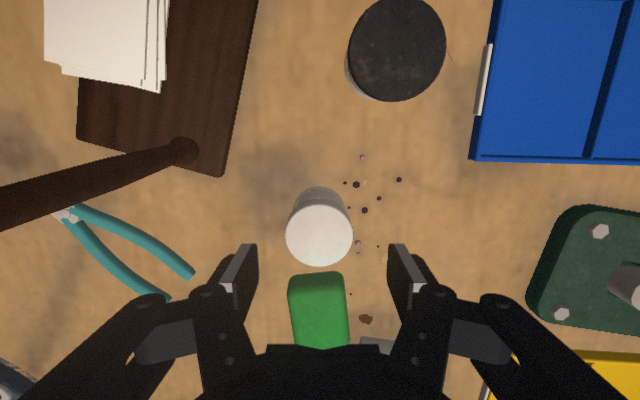

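Call:
move_arm(
  commands=[-0.5,-2,-1,20,0,-0.5,0,0,20,0,-0.5,0,0,15,0,-0.5,0,0,14,0,-0.5,0,0,0,0,1,0,0,0,0,1,0,0,0,0,1,0,0,0,0,1,0,0,0,0,1,0,0,0,0,1,0,0,0,0,1,0,0,0,0,1,0,0,0,0],
)

```text
time: 6.2
eef_pos: [0.3596, 0.2432, 0.1823]
tool_rot: [0.707, 0.707, 0.001, 0.0]
contact_force: [-0.8, -0.3, 5.7]
width: 0.447
gripper_force: 59.6
```

Run:
```python
from h import *
s=robot.sense();print(s['joints'].round(4),s['eef_pos'])
J=np.array([[.23866,-.01407],[.138,.252],[.201,-.486],s['joints'][1:3]])
P=np.array([[.52488,.4042],[np.hypot(.42457,.20094),.55964],[np.hypot(.36165,.24562),.25198],[np.hypot(*s['eef_pos'][:2]),s['eef_pos'][2]]])
A=[];b=[]
for (j2,j3),(r,z) in zip(J,P):
    f=j3-j2
    A+=[[np.sin(j2),np.cos(f),-np.sin(f),1,0],[np.cos(j2),np.sin(f),np.cos(f),0,1]];b+=[r,z]
x,res,rk,sv=np.linalg.lstsq(np.array(A),np.array(b),rcond=None);print('A,B,C,Dr,Dz',x.round(4),res,rk,sv.round(3))
d=snap('side');W=world(d)
for px in((563,178),(563,60),(563,10),(340,10),(340,40)): print(px,W[px[1],px[0]].round(3),d['range_z'][px[1],px[0]])
cv2.imwrite('pics/d2.png',d['color'][:,:,::-1])
```

```text
[ 5.9460e-01  2.8680e-01 -5.9390e-01  6.8760e-01  1.0000e-04  2.1653e+00] [0.35956825 0.24318387 0.18228885]
A,B,C,Dr,Dz [ 0.5656  0.3956  0.0264  0.0018 -0.0719] [1.3332744e-07] 5 [3.413 2.776 0.593 0.541 0.05 ]
(563, 178) [-0.011  0.145  0.175] 0.6955734
(563, 60) [0.048 0.157 0.38 ] 0.6035519
(563, 10) [0.069 0.159 0.452] 0.5729839
(340, 10) [0.374 0.31  0.453] 0.58443606
(340, 40) [0.391 0.272 0.403] 0.64580727
```

View pics/d2.png

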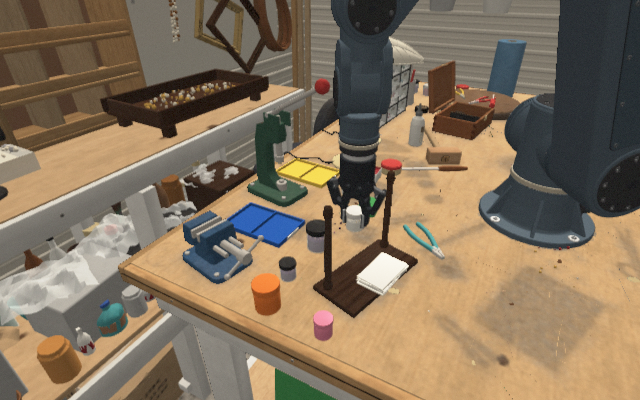

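Call:
move_arm(
  commands=[1,0,0,-18,0,1,0,0,-30,0,1,0,0,-40,0,1,0,0,-30,0,1,20,0,0,0,1,30,10,0,0,1,30,25,0,0,1,12,36,0,0,1,0,40,0,0,1,0,40,0,0,1,0,40,0,0,1,0,30,0,0,1,0,10,0,0,1,0,0,20,0,1,0,0,30,0,1,0,0,20,0,1,0,0,0,0,1,0,0,0,0],
)

```text
time: 7.75
eef_pos: [0.5899, 0.3347, 0.2291]
tool_rot: [0.707, 0.707, -0.001, -0.0]
contact_force: [0.5, -0.2, 0.8]
width: 0.449
gripper_force: 60.3
```

Call:
move_arm(
  commands=[1,0,0,15,0,1,0,0,15,0,1,0,0,7,0,1,0,0,4,0,1,0,0,0,0,1,0,0,0,0,-0.5,0,0,0,0,-0.5,0,0,0,0,-0.5,0,0,0,0,-0.5,0,0,0,0,-0.5,0,0,-15,0,-0.5,0,0,-30,0,-0.5,0,0,-40,0,-0.5,0,0,-28,0,-0.5,0,0,0,0,-0.5,0,0,0,0],
)

```text
time: 9.08
eef_pos: [0.5905, 0.335, 0.303]
tool_rot: [0.707, 0.707, 0.002, 0.001]
contact_force: [-0.2, 0.7, -0.1]
width: 0.751
gripper_force: 0.0
```

Run:
```python
from h import *
s=robot.sense();print(s['eef_pos'],s['contact_force'],s['width'])
d=snap('wrist','w4.png');W=world(d)
for n in('white_lid_jar','black_lid_jar','blue_tray'):
  for r in robot.regions_of('wrist',n):
    p=W[r['pixels']&(d['range_z']>.1)]
    zt=np.percentile(p[:,2],90 if 'jar' in n else 60);t=p[abs(p[:,2]-zt)<.008]
    rect=cv2.minAreaRect((t[:,:2]*1000).astype(np.float32));print(n,round(r['confidence'],2),np.round(r['bbox']),zt.round(4),rect)
```

```text
[0.59053305 0.33504987 0.30302118] [-0.15666039  0.7470742  -0.11901415] 0.7508300234097517
white_lid_jar 0.62 [323. 203.  53.  65.] 0.0514 ((591.6729736328125, 335.58477783203125), (41.980125427246094, 41.576141357421875), 21.645099639892578)
black_lid_jar 0.74 [ 80. 190. 109.  76.] 0.0562 ((401.051513671875, 346.5468444824219), (48.744476318359375, 48.41518783569336), 58.713165283203125)
black_lid_jar 0.62 [68. 42. 82. 57.] 0.0384 ((406.24658203125, 454.1248474121094), (32.925575256347656, 32.808509826660156), 22.998437881469727)
blue_tray 0.65 [278. 191. 193. 121.] 0.0032 ((550.52978515625, 330.7899475097656), (112.8061294555664, 175.0764923095703), 88.33223724365234)
```

View pics/w4.png

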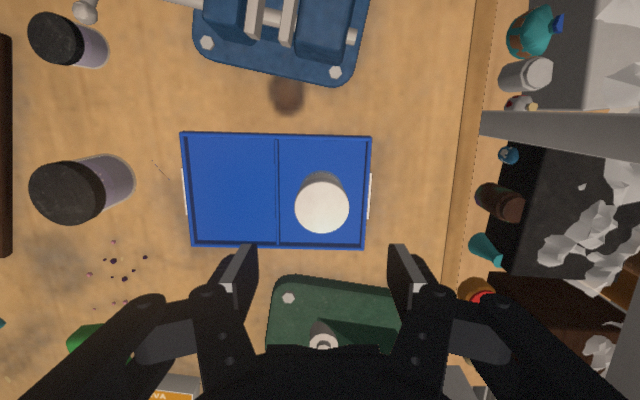

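Call:
move_arm(
  commands=[-0.7,0,-20,0,0,-0.7,4,-40,0,0,-0.7,4,-40,0,0,-0.7,3.5,-40,0,0,-0.7,0,-35,0,0,-0.7,0,-14.5,0,0,-0.7,0,0,20,0,-0.7,0,0,40,0,-0.7,0,0,30,0,-0.7,0,0,20,0,-0.7,0,0,10,0,-0.7,0,0,0,0,1,0,0,0,0,1,0,0,0,0,1,0,0,0,0,1,0,0,0,0,1,0,0,0,0,1,0,0,0,0,1,0,0,0,0],
)

```text
time: 10.87
eef_pos: [0.4011, 0.3467, 0.1821]
tool_rot: [0.707, 0.707, 0.001, 0.0]
contact_force: [-0.4, -0.5, 7.2]
width: 0.522
gripper_force: 61.5
```

Call:
move_arm(
  commands=[1,0,0,-15,0,1,0,0,-30,0,1,0,0,-25,0,1,-5,25,0,0,1,-5,40,0,0,1,-1,30,0,0,1,0,14,0,0,1,0,0,0,0,1,0,0,20,0,1,0,0,30,0,1,0,0,10,0,1,0,0,5,0,1,0,0,0,0,-0.25,0,0,0,0,-0.25,0,0,0,0,-0.25,0,0,0,0,-0.25,0,0,-15,0,-0.25,0,0,-30,0,-0.25,0,0,-40,0,-0.25,0,0,-35,0],
)

```text
time: 12.53
eef_pos: [0.5093, 0.3352, 0.3076]
tool_rot: [0.707, 0.707, -0.0, -0.0]
contact_force: [2.2, 0.9, -0.4]
width: 0.622
gripper_force: 0.0
```

Run:
```python
from h import *
s=robot.sense();print(s['eef_pos'],s['contact_force'],s['width'])
d=snap('wrist','w5.png');W=world(d)
for n in('white_lid_jar','black_lid_jar','blue_tray'):
  for r in robot.regions_of('wrist',n):
    p=W[r['pixels']&(d['range_z']>.1)]
    zt=np.percentile(p[:,2],90 if 'jar' in n else 60);t=p[abs(p[:,2]-zt)<.008]
    rect=cv2.minAreaRect((t[:,:2]*1000).astype(np.float32));print(n,round(r['confidence'],2),np.round(r['bbox']),zt.round(4),rect)
```

```text
[0.50926702 0.33523181 0.30764383] [ 2.18366409  0.86401328 -0.35490523] 0.6218906162151636
white_lid_jar 0.89 [423. 199.  66.  62.] 0.0514 ((591.2090454101562, 335.1603698730469), (41.39680480957031, 41.6230354309082), 44.548622131347656)
black_lid_jar 0.87 [321. 202.  65.  78.] 0.0594 ((509.6344299316406, 335.1056213378906), (47.823760986328125, 47.84510803222656), 42.42313766479492)
black_lid_jar 0.71 [180.  42.  62.  58.] 0.0386 ((406.1690368652344, 454.2261962890625), (32.08228302001953, 33.45878219604492), 65.93914031982422)
blue_tray 0.85 [372. 189. 191. 122.] 0.0034 ((553.03857421875, 331.0486755371094), (112.68097686767578, 173.2471923828125), 88.07587432861328)
```

View pics/w5.png

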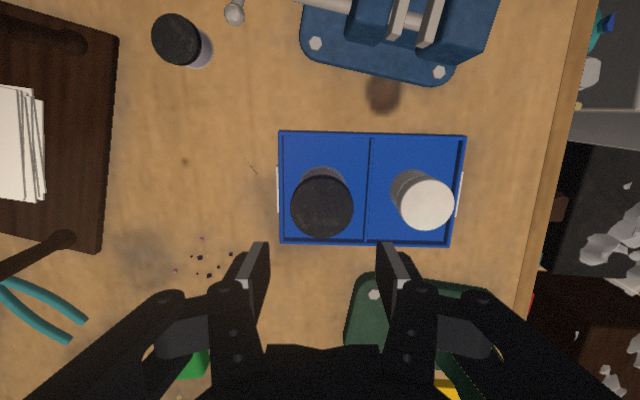

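Call:
move_arm(
  commands=[-0.5,0,0,-20,0,-0.5,0,0,-40,0,-0.5,0,0,-40,0,-0.5,0,0,-40,0,-0.5,0,0,-40,0,-0.5,0,0,-40,0,-0.5,0,0,-32,0,-0.5,-20,-10,0,0,-0.5,-40,-14,0,0,-0.5,-40,-14,0,0,-0.5,-40,-14,0,0,-0.5,-40,-14,0,0,-0.5,-40,-14,0,0,-0.5,-40,-10,0,0,-0.5,-20,-5,0,0,-0.5,0,0,0,0],
)

```text
time: 14.07
eef_pos: [0.4143, 0.0557, 0.5572]
tool_rot: [0.708, 0.706, -0.001, -0.0]
contact_force: [0.1, -0.1, 0.1]
width: 0.752
gripper_force: 0.0
```

Call:
move_arm(
  commands=[-0.5,0,0,0,-6.5,-0.5,0,0,0,-7,-0.5,0,0,0,-7,-0.5,0,0,0,-7,-0.5,0,0,0,-7,-0.5,0,0,0,-7,-0.5,0,0,0,-7,-0.5,0,0,0,-7,-0.5,0,0,0,-7,-0.5,0,0,0,-7,-0.5,0,0,0,-7,-0.5,0,0,0,-7,-0.5,0,0,0,-7,-0.5,0,0,0,-3,-0.5,0,0,0,0,-0.5,0,0,0,0],
)

```text
time: 15.4
eef_pos: [0.4161, 0.0591, 0.5567]
tool_rot: [-0.03, 1.0, -0.0, -0.001]
contact_force: [0.6, -0.7, 0.3]
width: 0.752
gripper_force: 0.0
```

```bash
cat >> h.py <<'E'
from scipy.spatial.transform import Rotation as Ro
def look(names,fn=None,cam='wrist'):
    s=robot.sense();R=Ro.from_quat(s['tool_rot']).as_matrix()
    print('tcp',s['eef_pos'].round(4),'tool y yaw',np.degrees(np.arctan2(R[1,1],R[0,1])).round(2),'q6',s['joints'][5].round(2),'f',s['contact_force'].round(1),'w',round(s['width'],3))
    d=snap(cam,fn);W=world(d)
    for n in names:
      for r in robot.regions_of(cam,n):
        p=W[r['pixels']&(d['range_z']>.1)]
        if len(p)<20: continue
        zt=np.percentile(p[:,2],75);t=p[abs(p[:,2]-zt)<.006]
        q=cv2.minAreaRect((t[:,:2]*1000).astype(np.float32));print(n,round(r['confidence'],2),np.round(r['bbox']),zt.round(4),np.round(q[0],1),np.round(q[1],1),round(q[2],1))
    return s,d,W
E
python3 -c "
from h import *
look(['red_carton','ochre_carton','clay_block','yellow_tray','button_tin'],'w6.png')"
```

```text
tcp [0.4161 0.0591 0.5567] tool y yaw 93.41 q6 0.08 f [ 0.6 -0.7  0.3] w 0.752
red_carton 0.66 [285. 163.  32.  47.] 0.0284 [433.6   0.8] [75.1 50.5] 3.5
ochre_carton 0.7 [350. 159.  31.  39.] 0.0225 [422.2 103.9] [40.3 60.2] 80.1
clay_block 0.97 [385. 122.  42.  29.] 0.0241 [360.1 160.9] [44.7 59.8] 6.6
yellow_tray 0.86 [318. 243.  71.  90.] 0.0041 [594.1  59.1] [107.4 172.9] 84.4
yellow_tray 0.62 [286. 160.  33.  46.] 0.0284 [433.6   0.8] [75.1 50.5] 3.5
button_tin 0.81 [247. 127.  39.  40.] 0.0296 [383.3 -65. ] [59.3 59.5] 3.4
```

Call:
move_arm(
  commands=[-0.4,-10.4,0,20,0,-0.4,0,0,40,0,-0.4,0,0,40,0,-0.4,0,0,40,0,-0.4,0,0,40,0,-0.4,0,0,40,0,-0.4,0,0,40,0,-0.4,0,0,15,0,-0.4,0,0,0,0,-0.4,0,-20,0,0,-0.4,0,-20,0,0,-0.4,0,-19,0,0,-0.4,0,0,0,0,-0.4,0,0,0,0,-0.4,0,0,0,0],
)

```text
time: 16.95
eef_pos: [0.4301, 0.0005, 0.2837]
tool_rot: [-0.03, 1.0, 0.0, 0.001]
contact_force: [0.3, -0.2, -0.3]
width: 0.7
gripper_force: 0.0
```

```bash
python3 -c "
from h import *
look(['red_carton','ochre_carton','button_tin'],'w7.png')"
```

```text
tcp [0.4301 0.0005 0.2837] tool y yaw 93.45 q6 -0.06 f [ 0.3 -0.2 -0.3] w 0.7
red_carton 0.83 [322. 202.  68.  95.] 0.0284 [433.8   0.5] [75.4 50.2] 3.5
ochre_carton 0.69 [450. 197.  81.  87.] 0.0223 [422.3 103.3] [40.8 60.2] 80.1
button_tin 0.9 [236. 134.  88.  88.] 0.0296 [383.1 -65.7] [59.4 60.6] 19.9
button_tin 0.51 [322. 206.  68.  99.] 0.0284 [433.8   0.5] [75.4 50.1] 3.5
```

View pics/w7.png

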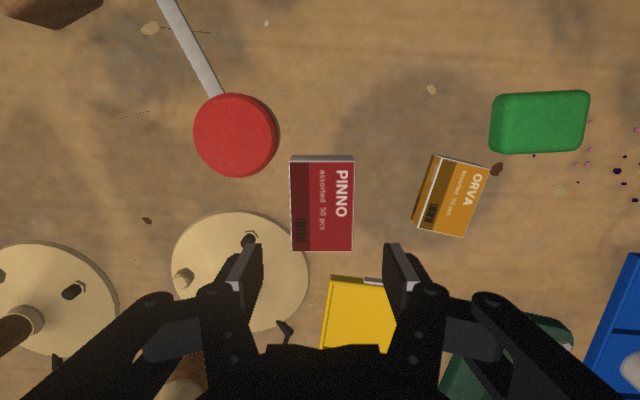

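Call:
move_arm(
  commands=[-0.4,0,0,20,0,-0.4,0,0,30,0,-0.4,0,0,25,0,-0.4,0,0,15,0,-0.4,0,0,10,0,-0.4,0,0,0,0,-0.4,0,0,0,0,1,0,0,0,0,1,0,0,0,0,1,0,0,0,0,1,0,0,0,0,1,0,0,0,0,1,0,0,0,0,1,0,0,0,0],
)

```text
time: 18.32
eef_pos: [0.4301, 0.0005, 0.1837]
tool_rot: [-0.031, 1.0, 0.0, 0.001]
contact_force: [-1.9, 0.7, 6.9]
width: 0.563
gripper_force: 62.9
```

Call:
move_arm(
  commands=[1,0,0,-10,0,1,0,0,-20,0,1,0,0,-30,0,1,0,0,-30,0,1,0,15,-10,0,1,0,20,0,0,1,0,24,0,0,1,0,0,0,-5,1,0,0,0,-7,1,0,0,0,-7,1,0,0,0,-7,1,0,0,0,-7,1,0,0,0,-7,1,0,0,0,-7,1,0,0,0,-7,1,0,0,0,-7,1,0,0,0,-7,1,0,0,0,-7,1,0,0,0,-6.5,1,0,0,0,0],
)

```text
time: 19.98
eef_pos: [0.4261, 0.0593, 0.2831]
tool_rot: [-0.677, 0.736, -0.0, 0.0]
contact_force: [-0.1, 0.9, -0.2]
width: 0.573
gripper_force: 62.2
```

```bash
cat >> h.py <<'E'
def go(x,y):
    s=robot.sense();R=Ro.from_quat(s['tool_rot']).as_matrix()
    print('tool shift mm',(R.T@(np.array([x,y,s['eef_pos'][2]])-s['eef_pos'])*1000).round(1))
E
python3 -c "
from h import *
look(['yellow_tray','red_carton','ochre_carton'],'w8.png');go(.6325,.053)"
```

```text
tcp [0.4261 0.0593 0.2831] tool y yaw 175.29 q6 -1.35 f [-0.1  0.9 -0.2] w 0.573
yellow_tray 0.61 [122. 208. 221. 128.] 0.0041 [592.8  61.9] [113.5 169. ] 85.7
red_carton 0.87 [321. 267. 117. 158.] 0.1277 [427.5  62.4] [75.8 50.1] 85.5
tool shift mm [ -12.4 -206.1    0. ]
```

Call:
move_arm(
  commands=[1,-2,-20,0,0,1,-3,-40,0,0,1,-3,-40,0,0,1,-3,-40,0,0,1,-3,-40,0,0,1,0,-24.6,0,0,1,0,0,10,0,1,0,0,25,0,1,0,0,15,0,1,0,0,0,0,1,0,0,0,0],
)

```text
time: 21.1
eef_pos: [0.6304, 0.0554, 0.2319]
tool_rot: [-0.675, 0.738, 0.001, -0.001]
contact_force: [-0.4, -0.0, 0.2]
width: 0.571
gripper_force: 62.4
```

```bash
python3 -c "
from h import *
look(['yellow_tray','red_carton'],'w9.png');go(.631,.0546)"
```

```text
tcp [0.6304 0.0554 0.2319] tool y yaw 174.92 q6 -1.39 f [-0.4 -0.   0.2] w 0.571
yellow_tray 0.73 [383. 212. 265. 153.] 0.0039 [590.8  58.3] [106.1 175.9] 85.1
red_carton 0.58 [323. 266. 115. 159.] 0.0765 [631.1  58.3] [75.6 51.4] 84.3
tool shift mm [ 0.9  0.3 -0. ]
```

View pics/w9.png

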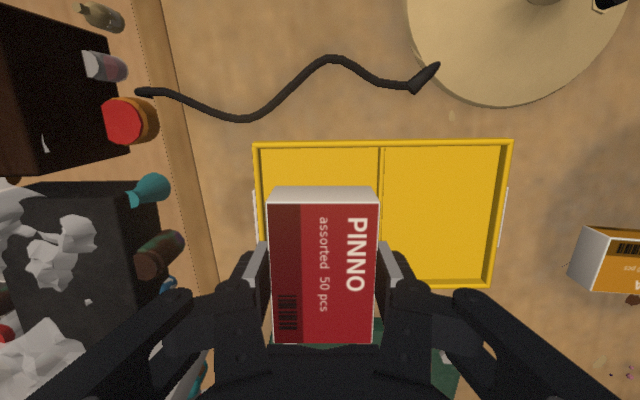

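Call:
move_arm(
  commands=[1,0,0,15,0,1,0,0,15,0,1,0,0,10,0,1,0,0,5,0,1,0,0,0,0,1,0,0,0,0],
)

```text
time: 21.75
eef_pos: [0.6313, 0.0554, 0.1882]
tool_rot: [-0.676, 0.737, -0.0, 0.0]
contact_force: [0.3, 0.1, -1.2]
width: 0.568
gripper_force: 62.4
```

Call:
move_arm(
  commands=[1,0,0,1.5,0,1,0,0,0,0,-0.25,0,0,0,0,-0.25,0,0,0,0,-0.25,0,0,0,0,-0.25,0,0,0,0,-0.25,0,0,-10,0,-0.25,0,0,-25,0,-0.25,0,0,-35,0,-0.25,0,0,-30,0,-0.25,0,0,0,0,-0.25,0,0,0,0],
)

```text
time: 22.75
eef_pos: [0.6318, 0.0555, 0.289]
tool_rot: [-0.676, 0.737, -0.001, 0.002]
contact_force: [-0.8, 0.1, -0.7]
width: 0.626
gripper_force: 0.0
```

```bash
python3 -c "
from h import *
look(['yellow_tray','red_carton','ochre_carton'],'w10.png');go(.423,.08)"
```

```text
tcp [0.6318 0.0555 0.289 ] tool y yaw 175.0 q6 -1.4 f [-0.8  0.1 -0.7] w 0.626
yellow_tray 0.64 [374. 191. 207. 126.] 0.004 [592.2  58.7] [106. 172.] 85.8
ochre_carton 0.72 [572. 230.  98.  56.] 0.0221 [422.5 102.9] [40.8 61.9] 79.5
tool shift mm [ -6.4 209.1   0.4]
```

View pics/w10.png

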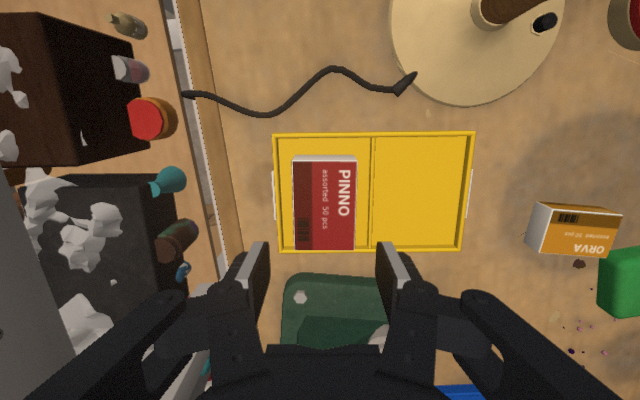

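Call:
move_arm(
  commands=[-0.4,0,20,0,0,-0.4,-5,40,0,0,-0.4,-5,40,0,0,-0.4,-10,40,0,0,-0.4,-10,40,0,0,-0.4,0,31,0,0,-0.4,0,0,0,6,-0.4,0,0,0,7,-0.4,0,0,0,7,-0.4,0,0,0,7,-0.4,0,0,0,7,-0.4,0,0,0,7,-0.4,0,0,0,7,-0.4,0,0,0,7,-0.4,0,0,0,7,-0.4,0,0,0,7,-0.4,0,0,0,7,-0.4,0,0,0,7,-0.4,0,0,0,7,-0.4,0,0,0,5],
)

```text
time: 24.62
eef_pos: [0.4232, 0.1036, 0.2853]
tool_rot: [0.09, 0.996, -0.0, -0.001]
contact_force: [-0.7, 0.8, 0.2]
width: 0.698
gripper_force: 0.0
```

Call:
move_arm(
  commands=[-0.4,0,0,0,0,-0.4,0,0,0,0],
)

```text
time: 24.78
eef_pos: [0.4233, 0.1036, 0.2855]
tool_rot: [0.086, 0.996, -0.0, -0.001]
contact_force: [0.3, 0.2, -0.6]
width: 0.703
gripper_force: 0.0
```

```bash
python3 -c "
from h import *
look(['ochre_carton','clay_block','yellow_tray','red_carton']);go(.4225,.1035)"
```

```text
tcp [0.4233 0.1036 0.2855] tool y yaw 80.17 q6 0.41 f [ 0.3  0.2 -0.6] w 0.703
ochre_carton 0.62 [323. 198.  49.  76.] 0.0224 [422.2 103.7] [40.2 60.2] 80.2
clay_block 0.7 [383. 107.  93.  81.] 0.0241 [360.2 160.8] [44.9 61.6] 6.3
yellow_tray 0.91 [305. 318. 109.  73.] 0.0036 [545.   64.7] [102.8  73.7] 85.1
tool shift mm [ 1.  -0.3  0. ]
```

Call:
move_arm(
  commands=[-0.4,1,0,20,0,-0.4,0,0,30,0,-0.4,0,0,25,0,-0.4,0,0,17,0,-0.4,0,0,10,0,-0.4,0,0,0,0,-0.4,0,0,0,0,1,0,0,0,0,1,0,0,0,0,1,0,0,0,0,1,0,0,0,0,1,0,0,0,0,1,0,0,0,0,1,0,0,0,0,1,0,0,0,0],
)

```text
time: 26.28
eef_pos: [0.423, 0.104, 0.1854]
tool_rot: [0.087, 0.996, 0.0, 0.001]
contact_force: [-1.5, -1.3, 5.8]
width: 0.447
gripper_force: 60.2
```

Call:
move_arm(
  commands=[1,0,0,-10,0,1,0,0,-20,0,1,0,0,-30,0,1,0,0,-30,0,1,0,0,-10,0,1,0,0,0,-6,1,0,0,0,-7,1,0,0,0,-7,1,0,0,0,-7,1,0,0,0,-7,1,0,0,0,-7,1,0,0,0,-7,1,0,0,0,-7,1,0,0,0,-7,1,0,0,0,-7,1,0,0,0,-7,1,0,0,0,-7,1,0,0,0,-7,1,0,0,0,-5],
)

```text
time: 27.87
eef_pos: [0.4226, 0.1039, 0.2851]
tool_rot: [-0.678, 0.735, -0.0, 0.001]
contact_force: [0.3, -0.3, -1.7]
width: 0.448
gripper_force: 60.7
```

Call:
move_arm(
  commands=[1,0,0,0,0,1,0,0,0,0],
)

```text
time: 28.03
eef_pos: [0.4226, 0.1039, 0.2848]
tool_rot: [-0.675, 0.738, -0.0, 0.0]
contact_force: [0.3, -0.8, 0.2]
width: 0.445
gripper_force: 60.7
```

```bash
python3 -c "
from h import *
look(['ochre_carton','yellow_tray','red_carton'],'w11.png');go(.551,.0635)"
```

```text
tcp [0.4226 0.1039 0.2848] tool y yaw 174.84 q6 -1.24 f [ 0.3 -0.8  0.2] w 0.445
ochre_carton 0.93 [323. 255.  88. 123.] 0.1217 [423.5 102.2] [60.5 40.3] 84.9
yellow_tray 0.77 [111. 157. 222. 139.] 0.0044 [596.5  60.3] [111.3 176.2] 85.5
red_carton 0.97 [ 52. 169. 104.  99.] 0.0313 [632.   58.5] [75.3 52.6] 84.5
tool shift mm [  28.8 -131.5    0. ]
```

View pics/w11.png

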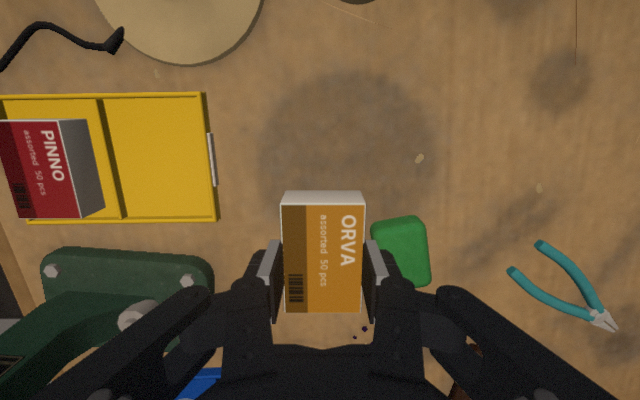

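Call:
move_arm(
  commands=[1,7,-20,0,0,1,10,-40,0,0,1,10,-40,0,0,1,0.5,-30.5,0,0,1,0,0,10,0,1,0,0,30,0,1,0,0,30,0,1,0,0,15,0,1,0,0,6,0,1,0,0,4.5,0,1,0,0,0,0,1,0,0,0,0],
)

```text
time: 29.23
eef_pos: [0.5506, 0.0652, 0.1897]
tool_rot: [-0.675, 0.737, -0.0, 0.001]
contact_force: [0.6, -0.1, -0.7]
width: 0.446
gripper_force: 60.8
```

Call:
move_arm(
  commands=[1,0,0,1.3,0,1,0,0,0,0,-0.05,0,0,0,0,-0.05,0,0,0,0,-0.05,0,0,0,0,-0.05,0,0,0,0,-0.05,0,0,-10,0,-0.05,0,0,-25,0,-0.05,0,0,-35,0,-0.05,0,0,-40,0,-0.05,0,0,-40,0,-0.05,0,0,-40,0,-0.05,0,0,-40,0,-0.05,0,0,-40,0,-0.05,0,0,-40,0,-0.05,0,0,-30,0,-0.05,0,0,0,0,-0.05,0,0,0,0],
)

```text
time: 30.73
eef_pos: [0.55, 0.0651, 0.5298]
tool_rot: [-0.676, 0.737, -0.001, 0.002]
contact_force: [1.0, 0.3, -1.4]
width: 0.526
gripper_force: 0.0
```

```bash
python3 -c "
from h import *
look(['ochre_carton','yellow_tray','red_carton','clay_block','button_tin'],'w12.png')
look(['white_lid_jar','black_lid_jar','clay_block','button_tin'],'d12.png',cam='side')"
```

```text
tcp [0.55   0.0651 0.5298] tool y yaw 175.0 q6 -1.37 f [ 1.   0.3 -1.4] w 0.526
ochre_carton 0.8 [325. 156.  26.  43.] 0.0255 [550.9  63.4] [59.2 38.7] 84.4
yellow_tray 0.61 [298. 150. 109.  69.] 0.0083 [592.9  58.4] [105.5 167.3] 85.2
red_carton 0.63 [271. 156.  36.  48.] 0.0315 [632.4  58. ] [72.6 50.6] 85.0
clay_block 0.81 [441. 201.  33.  40.] 0.0238 [360.6 160.1] [44.7 61.5] 6.9
button_tin 0.91 [433.  54.  50.  48.] 0.0296 [381.4 -60.5] [61.4 48.7] 17.5
button_tin 0.21 [342. 296.  54.  53.] 0.0042 [541.  338.6] [117.8  91. ] 88.7
tcp [0.5501 0.0651 0.5263] tool y yaw 175.0 q6 -1.37 f [-0.2  0.1  0.5] w 0.527
white_lid_jar 0.64 [247. 211.  21.  30.] 0.052 [591.2 334. ] [41.9 39.4] 44.6
black_lid_jar 0.94 [268. 294.  31.  39.] 0.0569 [397.  533.1] [46.6 48.2] 63.6
black_lid_jar 0.74 [325. 325.  21.  26.] 0.0379 [282.3 538.9] [28.4 31.6] 29.2
black_lid_jar 0.59 [290. 270.  18.  19.] 0.0388 [405.4 454.8] [28.9 30. ] 58.2
black_lid_jar 0.34 [319. 172.  23.  20.] 0.0269 [551.3  62.7] [63.9 41.4] 86.7
clay_block 0.9 [371. 207.  24.  20.] 0.0255 [360.2 159.6] [43.7 60.6] 5.6
button_tin 0.73 [392. 166.  26.  14.] 0.0313 [383.  -63.3] [57.6 55.3] 19.4
```

View pics/w12.png

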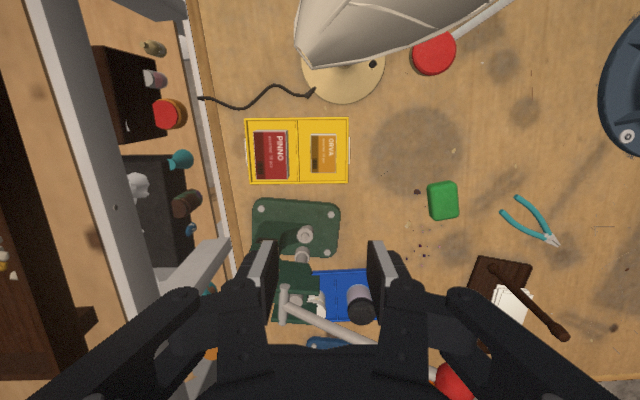

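Both cartons (271,156) and (325,156) lie flat in their own compartments. The black jar stands in the blue tray at (360,303), and the clay block and tin are where they were. Handing in.

```bash
python3 -c "
from h import *
print(robot.hand_in())"
```

```text
the job is handed in; nothing more can be done
None
```

The job is handed in: both jars stand in the blue tray and the red and ochre cartons lie flat in the yellow tray, one to a compartment; the clay block and tin were not moved, and the robot finished at about 31 s of the 134 s allowed.

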